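# Slide the spark plug tray under the bench shelf

### The arm

A 6-joint arm with a two-finger parallel gripper is mounted at the origin on the work surface. World frame = base frame: x ahead of the robot, y to its left, z up, the work surface at z = 0. Lengths are in m, angles in rad, forces in N, time in s.
With the tool pointing down it reaches from about 0.225 to 0.875 m from the base axis. Payload 3.4 kg.
Tool frame: the origin (TCP) lies at the very end of the fingers, on their centre line; the grasp point (between the pads) lies 19 mm behind it; z points along the fingers, y is the direction in which the jaws open and shut (so a half turn about z gives the same grasp; the last joint's range is limited). The gripper opens to 85 mm and grips with 20 to 120 N. Pads are 22 mm wide; open, the fingers measure 114 mm over their backs; the gripper's body (76 mm by 85 mm) begins 54 mm behind the grasp point. The pads swing forward as they close: fully open they stand 13 mm farther back than shut.
Start: joints at [1.183, 0.276, 1.505, -0, 1.361, -0.121], TCP at [0.152, 0.555, 0.231] pointing down, gripper open.
Joint ranges: [-2.89, 2.89], [-0.75, 2.08], [0.22, 2.7], [-1.18, 4.32], [0.11, 2.71], [-2.7, 2.7]. Speed limits (rad/s): [2.57, 2.57, 3.14, 3.14, 3.14, 3.14].

### API

Orientations are given as a unit quaternion [w, x, y, z].
In Python, from rig import telemetry, optics, order gives the robot as it stands.
- The arm moves only by the shell command python3 -m creep 'ROWS' [FORCE]. ROWS is a JSON object of lists of equal length, an entry for each row: "slide": the shift along the world's x, y, z normalised to -1 to 1, where 1 is 0.15 m, a list of three; "twist": the turn, a rotation vector about the world's x, y, z normalised to -1 to 1, where 1 is 360 degrees, a list of three; "fingers": the gripper's target within -1 to 1 (fully open at 1, half-way at 0, shut at -1). A call has 1 to 20 rows; each row is the pose to reach, as a shift and turn from the pose commanded when the call began, turning the shorter way round; what a row does not reach only later rows make up. A row lasts 1/10 s, in which the tool goes at most 50 mm and 8.59 degrees, less where a joint would pass 70% of its speed; a pose out of reach is approached as far as the arm can. A call with a number of a shift or a turn outside -1 to 1 is refused whole. A call with a gripper value outside its range is refused whole. The fingers move at their own pace and stop on an object; FORCE is the grip in N (left out, the last holds). Time passes only in rows, so rows that repeat a pose let the fingers close. It gives the time, the measured TCP pose, the force and the opening at its end, in the units of the state.
- telemetry.get_state(): the state, without advancing time (a new reading comes with each control period).
- optics.get_image(name): name is "side" or "top"; returns a dict with "img" (400x640x3 uint8, blue, green, red), "depth" (400x640 float32, m along the optical axis (not along the pixel's ray), 0 where there is no reading), "fovy" (degrees; the focal length in pixels is half the picture's height over the tangent of half this angle, whatever the lens; pixels are square), "cx", "cy" (the principal point, pixels), "dist" ([k1, k2, p1, p2, k3] as OpenCV has them; the pictures are not rectified), "world_from_camera" (4x4, takes a point from camera to world coordinates). Camera axes: x right, y down, z forward; pixel columns grow to the right and rows downward; lengths in m; the calibration is good to about 2 mm. A picture is of the moment at which its call begins.
- order.sign_off(): hands the job in, once; it reports no verdict.
The state is a dict: "clock": time; "qpos": joint angles; "qd": joint speeds; "effort": joint torques, N m; "position": TCP position; "ee_rot": TCP orientation; "contact_force": force on the tool from outside, world axes, zero at the start; "moment": the same for the moment, N m; "width": finger opening in m.
Only numpy, scipy, OpenCV 4.12 (cv2) and the standard library are available. Lean on these libraries where they do the work, as an engineer would, in place of code of your own. Each camera call takes 0.05 s, during which the arm holds its last target.

### The job

Put the spark plugs away: take the tin tray with the two green-topped plugs in it by its wooden handle and slide it along the bench top, squarely in under the low bench shelf, until the tray's front wall (the one with the handle) is flush with the shelf's front edge and only the handle sticks out; then let go. Do not lift the tray off the bench, keep the tray and the gripper from bumping the shelf or its legs, and leave the other tray where it is.

Things in the scene. Friction and masses are not known exactly. Their poses are not given: they have to be found in the camera images.
- plug_tray: The tray to put away: open tin tray 90 mm (x) by 120 mm (y), 28 mm high, 0.4 kg, two green-topped spark plugs clipped on a cork bed inside (none above 29 mm). From its front (-y) wall a wooden handle 14 mm wide, 105 mm long runs along -y, 10 to 32 mm above the bench. Origin: centre of the tray's underside; front wall at y = -60 mm. Loose on the bench, handle to about world -y.
- plug_tray_grip (a point): Where to grip the plug tray's handle from above, closing across its 14 mm width (the tray's x): on its centre line, 24 mm above the bench, at tray y = -145 mm, which is 85 mm before the front wall; axes as the tray's. A hand gripping here stays clear of the shelf.
- shelf: Fixed plywood board 400 mm (x) by 160 mm (y), underside 70, top 88 mm above the bench, on four corner legs (364 mm clear between, centred); no stop; a jar on top at the back. Origin: on the bench under the board's centre; front edge at y = -80 mm; the tray goes in towards +y, flush when its origin is at shelf y = -20 mm, anywhere between the legs.
- odd_tray: The other tin tray, same size, shape, handle, axes and origin as the plug tray, but holding a brass coin gauge and a black starter handle, loose. It stands beside the plug tray, nearer the robot or farther from it; it must stay there.
Not all that is in view belongs to the job. What is shaped like the plug_tray but purple is not meant.

How it is judged:
At the end, for the whole second after the job is handed in: The plug tray lies flat and at rest on the bench under the shelf, between the legs, handle outwards, its front wall flush with the shelf's front edge within 15 mm and square to it within 10 degrees; the other tray is within 30 mm of where it stood (y of plug_tray in the frame of shelf between -0.035 and -0.005 m and x of plug_tray in the frame of shelf between -0.137 and 0.137 m and y of plug_tray_grip in the frame of shelf below -0.12 m and angle between the y axis of plug_tray and the y axis of shelf, either way round below 0.175 rad and angle between plug_tray's own z axis and vertical below 0.05 rad and height (world z) of plug_tray below 0.006 m and linear speed of plug_tray below 0.02 m/s and distance of odd_tray from where it was at the start of the episode below 0.03 m); the robot touches nothing.
It fails at once if the plug tray bumps the shelf or its legs (over 3 N) (contact force between plug_tray and shelf above 3 N).
It fails at once if the gripper or arm bumps the shelf (over 3 N) (contact force between any of the fingers, the arm and shelf above 3 N).
It fails at once if the plug tray is lifted off the bench (its underside's centre over 25 mm up) (height (world z) of plug_tray above 0.025 m).
It fails at once if the other tray is moved more than 30 mm (distance of odd_tray from where it was at the start of the episode above 0.03 m).
It also fails if it takes over 38 s, if anything falls off the work surface, if the arm or the gripper's body presses on something with over 40 N, if the wrist force passes 120 N, or if a joint passes its speed limit or range.

## Working session

There is one attempt and no reset: what is moved stays moved. The work goes in short steps, Python scripts to look and compute and a shell command to move; the robot and the scene stay as the last step left them, time stands still between calls to the robot, and variables do not carry over. Pictures are saved under pics/ and viewed, and the job is handed in when it is done.

```bash
mkdir -p pics; cat > h.py <<'E'
import numpy as np,cv2
from rig import telemetry,optics,order
def grab(n):
    d=optics.get_image(n); np.savez('/tmp/'+n+'.npz',**{k:np.array(v) for k,v in d.items()}); return d
def K(d):
    f=d['img'].shape[0]/2/np.tan(np.radians(float(d['fovy']))/2)
    return np.array([[f,0,float(d['cx'])],[0,f,float(d['cy'])],[0,0,1]])
def ray(d,px,z):
    p=cv2.undistortPoints(np.array(px,float).reshape(-1,1,2),K(d),np.array(d['dist'],float)).reshape(-1,2)
    T=np.array(d['world_from_camera']); r=np.c_[p,np.ones(len(p))]@T[:3,:3].T; o=T[:3,3]
    return o+r*((z-o[2])/r[:,2])[:,None]
def cloud(d):
    h,w=d['depth'].shape; u,v=np.meshgrid(np.arange(w),np.arange(h))
    p=cv2.undistortPoints(np.stack([u,v],-1).reshape(-1,1,2).astype(float),K(d),np.array(d['dist'],float)).reshape(-1,2)
    z=d['depth'].reshape(-1,1); T=np.array(d['world_from_camera'])
    return (np.c_[p*z,z]@T[:3,:3].T+T[:3,3]).reshape(h,w,3)
E
python3 - <<'E'
from h import *
for n in('top','side'):
    d=grab(n); cv2.imwrite(f'pics/{n}0.png',d['img']); print(n,np.round(d['world_from_camera'],3).tolist(),d['fovy'],d['dist'])
print(telemetry.get_state())
E
```

```text
top [[-0.01, -0.981, 0.192, 0.162], [-1.0, 0.013, 0.017, 0.062], [-0.019, -0.192, -0.981, 1.21], [0.0, 0.0, 0.0, 1.0]] 46.651094085515425 [-0.14034253  0.          0.          0.          0.        ]
side [[0.979, -0.122, 0.161, 0.231], [-0.202, -0.59, 0.782, -0.813], [-0.001, -0.798, -0.602, 0.743], [0.0, 0.0, 0.0, 1.0]] 43.02994644006765 [-0.12629747  0.          0.          0.          0.        ]
{'clock': 0.1, 'qpos': array([ 1.18299002e+00,  2.76558170e-01,  1.50602013e+00,  5.03038153e-05,
        1.36066333e+00, -1.20984703e-01]), 'qd': array([ 0.00087701, -0.00169076, -0.00196692,  0.00078735,  0.0009837 ,
       -0.00233592]), 'effort': array([ 1.54958558e-03, -4.17694223e+01, -2.46406567e+01, -2.41787866e-04,
        5.85554997e-03,  4.29215277e-05]), 'position': array([0.15141277, 0.55423031, 0.2305057 ]), 'ee_rot': array([-2.31294932e-04,  1.33020576e-01,  9.91112933e-01, -7.91767485e-04]), 'contact_force': array([-0.13927739, -0.42030912,  0.04488302]), 'moment': array([ 0.06150969, -0.02678678,  0.00682809]), 'width': 0.08576961081285704}
```

View pics/top0.png

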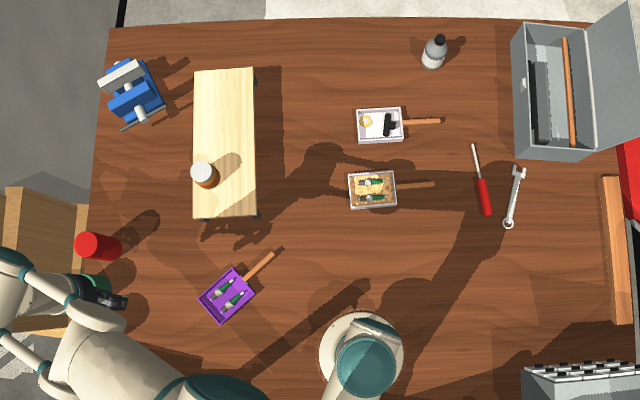

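View pics/side0.png

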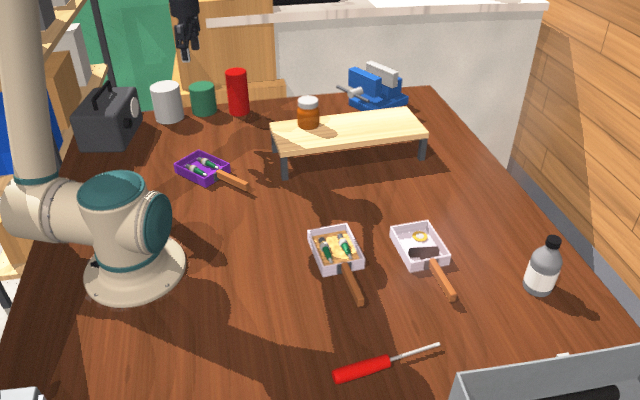

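The top view shows the plug tray at about (372,190) with its handle tip at (435,184). The odd tray is at (380,125), the shelf board spans (193–256, 67–218), and the purple decoy is at (228,296). Next I'll measure them.

```bash
python3 - <<'E'
from h import *
d=dict(np.load('/tmp/top.npz')); s=dict(np.load('/tmp/side.npz'))
P=cloud(d); 
for n,(u,v) in dict(rimL=(349,190),rimR=(396,190),handle=(420,185),bench=(300,300),shelf=(225,110)).items(): print(n,P[v,u].round(3))
hsv=cv2.cvtColor(d['img'],cv2.COLOR_BGR2HSV)
def rect(mask,z,name):
    m=cv2.morphologyEx(mask.astype(np.uint8),cv2.MORPH_OPEN,np.ones((3,3)))
    c=max(cv2.findContours(m,0,2)[0],key=cv2.contourArea)
    w=ray(d,c.reshape(-1,2),z)[:,:2]
    r=cv2.minAreaRect((w*1000).astype(np.float32)); print(name,np.round(r[0],1),np.round(r[1],1),round(r[2],2)); print(cv2.boxPoints(r).round().tolist()); return m
def roi(x0,y0,x1,y1):
    m=np.zeros(d['img'].shape[:2],bool); m[y0:y1,x0:x1]=1; return m
H,S,V=[hsv[...,i].astype(int) for i in range(3)]
Z=P[...,2]
rect(roi(335,160,400,220)&(Z>0.02)&(Z<.04),.028,'plug depth')
light=(S<110)&(V>110)
print(hsv[172,370],hsv[185,420],hsv[195,420],hsv[205,349])
rect(roi(335,160,402,220)&light,.028,'plug colour')
rect(roi(345,95,407,155)&light,.028,'odd colour')
rect(roi(399,175,450,195)&(Z>0.015)&(Z<.05),.032,'handle depth')
hm=roi(399,175,450,195)&(Z>0.02)
rect(roi(180,50,265,230)&(Z>.07)&(Z<.1),.088,'shelf depth')
rect(roi(180,50,265,230)&(V>190)&(S<120),.088,'shelf col')
big=cv2.resize(d['img'][90:220,180:460],None,fx=2.8,fy=2.8,interpolation=2); cv2.imwrite('pics/crop.png',big)
E
```

```text
rimL [0.417 0.022 0.029]
rimR [ 0.415 -0.101  0.031]
handle [ 0.426 -0.163  0.036]
bench [0.136 0.151 0.006]
shelf [0.621 0.341 0.091]
plug depth [395.  -36.6] [59.9 15.9] 89.24
[[387.0, -66.0], [403.0, -67.0], [403.0, -7.0], [387.0, -7.0]]
[  6  40 135] [ 12 149 154] [ 11 149  94] [ 11 171 115]
plug colour [447.7 -35.4] [ 37.8 122. ] 3.48
[[425.0, 24.0], [433.0, -97.0], [470.0, -95.0], [463.0, 27.0]]
odd colour [595.7 -64.2] [101.7 125.2] 2.87
[[542.0, -4.0], [548.0, -129.0], [650.0, -124.0], [643.0, 1.0]]
handle depth [ 425.9 -154.7] [17.1 94. ] 4.84
[[413.0, -109.0], [421.0, -202.0], [438.0, -201.0], [430.0, -107.0]]
shelf depth [540.8 341.5] [403.7 162.9] 3.04
[[335.0, 412.0], [344.0, 249.0], [747.0, 271.0], [738.0, 434.0]]
shelf col [541.7 346.7] [400.9 166.2] 2.79
[[337.0, 420.0], [346.0, 254.0], [746.0, 273.0], [738.0, 439.0]]
```

View pics/crop.png

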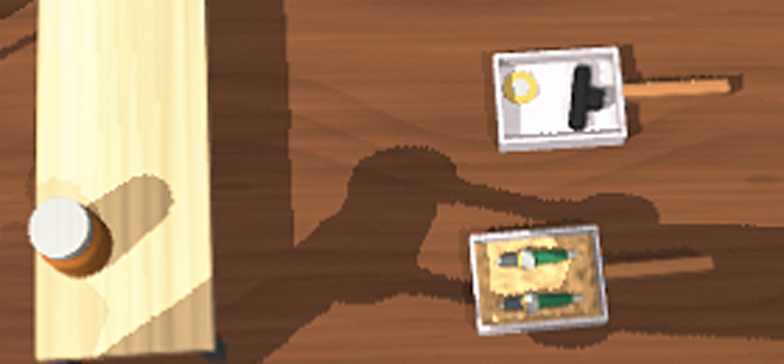

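```bash
python3 - <<'E'
from h import *
d=dict(np.load('/tmp/top.npz')); s=dict(np.load('/tmp/side.npz'))
f=lambda L:[(180+(u+.5)/2.8-.5,90+(v+.5)/2.8-.5) for u,v in L]
w=ray(d,f([(470,229),(604,225),(608,326),(478,335)]),.028)*1000
print('plug',w[:,:2].round().tolist(),w.mean(0).round(1),[round(float(np.linalg.norm(w[i]-w[i-1])),1) for i in range(4)])
w=ray(d,f([(492,53),(620,46),(627,141),(500,151)]),.028)*1000
print('odd',w[:,:2].round().tolist(),w.mean(0).round(1),[round(float(np.linalg.norm(w[i]-w[i-1])),1) for i in range(4)])
# handle by hue in both views
w=ray(d,f([(608,269),(713,262)]),.032)*1000; print('handle top',w.round(1).tolist())
# side view check
im=s['img']; cv2.imwrite('pics/crop_s.png',cv2.resize(im[110:310,260:460],None,fx=3,fy=3,interpolation=2))
E
```

```text
plug [[467.0, 24.0], [469.0, -102.0], [373.0, -102.0], [366.0, 19.0]] [418.7 -40.1  28. ] [101.2, 126.1, 96.5, 120.7]
odd [[643.0, -1.0], [649.0, -125.0], [552.0, -127.0], [543.0, -6.0]] [596.6 -64.8  28. ] [99.9, 124.9, 97.1, 121.9]
handle top [[425.8, -103.3, 32.0], [431.3, -202.2, 32.0]]
```

View pics/crop_s.png

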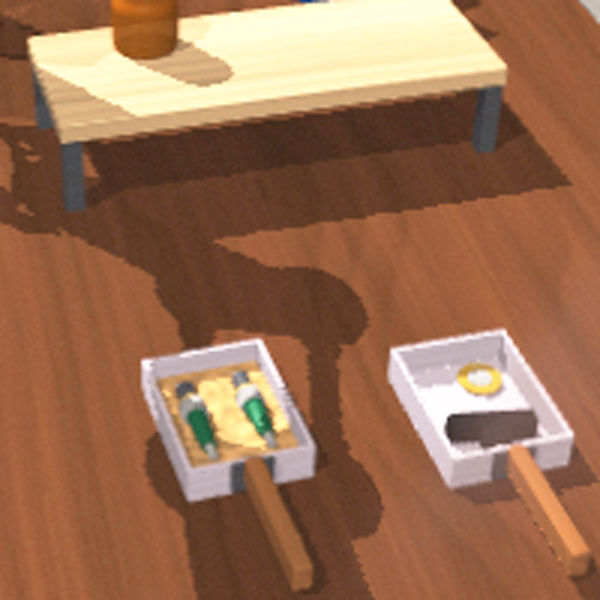

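```bash
python3 - <<'E'
from h import *
d=dict(np.load('/tmp/top.npz')); s=dict(np.load('/tmp/side.npz'))
f=lambda L:[(260+(u+.5)/3-.5,110+(v+.5)/3-.5) for u,v in L]
R=lambda n,L,z:print(n,(ray(s,f(L),z)[:,:2]*1000).round().tolist())
R('handle top centre root,end',[(258,459),(299,571)],.032)
R('plug rim BL,BR,FR,FL',[(143,359),(265,340),(315,448),(186,478)],.028)
R('shelf front top edge',[(62,131),(505,68)],.088)
R('shelf front bottom edge',[(64,142),(505,82)],.070)
R('leg bottoms',[(67,208),(85,207),(475,149),(496,150)],0)
# front edge from top view colour
g=lambda L:[(180+(u+.5)/2.8-.5,90+(v+.5)/2.8-.5) for u,v in L]
print('shelf front top',(ray(d,g([(205,10),(213,350)]),.088)[:,:2]*1000).round().tolist())
E
```

```text
handle top centre root,end [[428.0, -100.0], [429.0, -202.0]]
plug rim BL,BR,FR,FL [[373.0, 23.0], [465.0, 26.0], [470.0, -93.0], [378.0, -103.0]]
shelf front top edge [[348.0, 250.0], [744.0, 277.0]]
shelf front bottom edge [[350.0, 262.0], [749.0, 283.0]]
leg bottoms [[350.0, 267.0], [366.0, 265.0], [730.0, 286.0], [748.0, 281.0]]
shelf front top [[667.0, 269.0], [345.0, 254.0]]
```

```bash
python3 -m creep '{"slide":[[0.074,-0.2,0],[0.148,-0.4,0],[0.222,-0.6,0],[0.296,-0.8,0],[0.37,-0.984,0],[0.37,-0.984,0]],"twist":[[0,0,-0.008],[0,0,-0.016],[0,0,-0.024],[0,0,-0.032],[0,0,-0.04],[0,0,-0.04]],"fingers":[1,1,1,1,1,1]}'
python3 -m creep '{"slide":[[0.074,-0.2,0],[0.148,-0.4,0],[0.222,-0.6,0],[0.296,-0.8,0],[0.37,-0.984,0],[0.37,-0.984,0]],"twist":[[0,0,-0.008],[0,0,-0.016],[0,0,-0.024],[0,0,-0.032],[0,0,-0.04],[0,0,-0.04]],"fingers":[1,1,1,1,1,1]}'
```

```text
clock: 0.7
position: [0.2074, 0.4038, 0.231]
ee_rot: [0.0, 0.258, 0.966, -0.001]
contact_force: [0.4, 0.8, 0.4]
width: 0.0853
clock: 1.3
position: [0.2633, 0.2575, 0.2312]
ee_rot: [0.0, 0.377, 0.926, -0.0]
contact_force: [-0.2, 0.3, -0.2]
width: 0.0853
```

```bash
python3 -m creep '{"slide":[[0.074,-0.2,0],[0.148,-0.4,0],[0.222,-0.6,0],[0.296,-0.8,0],[0.37,-0.984,0],[0.37,-0.984,0]],"twist":[[0,0,-0.008],[0,0,-0.016],[0,0,-0.024],[0,0,-0.032],[0,0,-0.04],[0,0,-0.04]],"fingers":[1,1,1,1,1,1]}'
python3 -m creep '{"slide":[[0.074,-0.2,0],[0.148,-0.4,0],[0.222,-0.6,0],[0.296,-0.8,0],[0.37,-0.984,0],[0.37,-0.984,0]],"twist":[[0,0,-0.008],[0,0,-0.016],[0,0,-0.024],[0,0,-0.032],[0,0,-0.04],[0,0,-0.04]],"fingers":[1,1,1,1,1,1]}'
python3 -m creep '{"slide":[[0.074,-0.2,0],[0.148,-0.4,0],[0.222,-0.6,0],[0.296,-0.8,0],[0.37,-0.984,0],[0.37,-0.984,0],[0.37,-0.984,0]],"twist":[[0,0,-0.008],[0,0,-0.016],[0,0,-0.024],[0,0,-0.032],[0,0,-0.04],[0,0,-0.04],[0,0,-0.04]],"fingers":[1,1,1,1,1,1,1]}'
python3 - <<'E'
from h import *
s=telemetry.get_state();print(s['position'],s['ee_rot'],s['qpos'].round(2)); n=s['ee_rot'];print(2*np.degrees(np.arctan2(n[2],n[1]))-90)
d=grab('side'); cv2.imwrite('pics/side1.png',d['img'])
E
```

```text
clock: 1.9
position: [0.3198, 0.1104, 0.2314]
ee_rot: [0.001, 0.49, 0.872, 0.0]
contact_force: [-0.5, 0.6, 0.7]
width: 0.085
clock: 2.5
position: [0.376, -0.0371, 0.2313]
ee_rot: [0.001, 0.595, 0.804, 0.0]
contact_force: [0.3, 0.6, 0.4]
width: 0.0856
clock: 3.2
position: [0.4296, -0.1817, 0.2308]
ee_rot: [-0.001, 0.69, 0.724, 0.001]
contact_force: [-0.5, 0.2, 0.5]
width: 0.0853
[ 0.42958036 -0.18171552  0.23080181] [-1.08999044e-03  6.89559874e-01  7.24227685e-01  5.02028308e-04] [-0.55  0.11  1.72  0.    1.31 -0.6 ]
2.8093630520521344
```

View pics/side1.png

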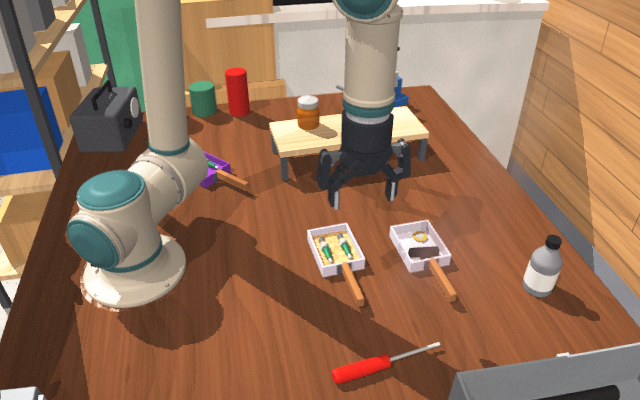

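The open fingers, at about (333,200) and (391,200), straddle the handle line in x. The plug handle, (345,265) to (361,302), is now well lit, so I'll re-measure it and lower.

```bash
python3 - <<'E'
from h import *
s=dict(np.load('/tmp/side.npz'))
hsv=cv2.cvtColor(s['img'],cv2.COLOR_BGR2HSV)
c=s['img'][255:310,330:370]; cv2.imwrite('pics/hs.png',cv2.resize(c,None,fx=10,fy=10,interpolation=0))
E
python3 -m creep '{"slide":[[0,0,-0.3],[0,0,-0.6],[0,0,-0.9],[0,0,-0.9]],"twist":[[0,0,0],[0,0,0],[0,0,0],[0,0,0]],"fingers":[1,1,1,1]}'
python3 - <<'E'
from h import *
d=grab('top'); cv2.imwrite('pics/top2.png',cv2.resize(d['img'][90:250,320:480],None,fx=3.7,fy=3.7,interpolation=2))
E
```

```text
clock: 3.65
position: [0.4245, -0.1788, 0.092]
ee_rot: [-0.006, 0.689, 0.724, -0.001]
contact_force: [-0.9, 1.6, 0.2]
width: 0.0857
```

View pics/hs.png

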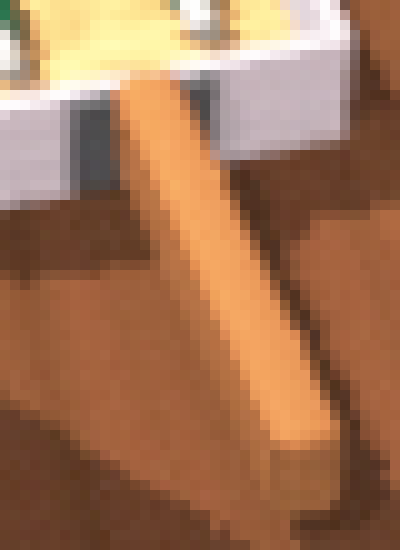

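View pics/top2.png

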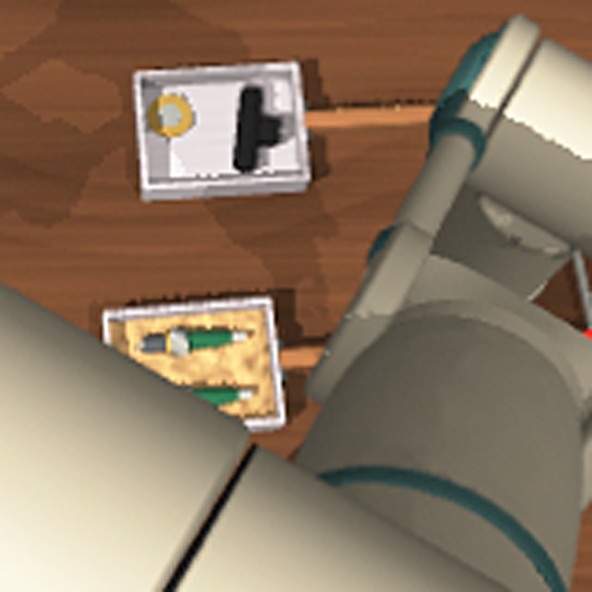

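```bash
python3 - <<'E'
from h import *
s=dict(np.load('/tmp/side.npz'))
w=ray(s,[(344.7,262.6),(359.9,298.9)],.032)*1000;print(w.round(1)); print(np.degrees(np.arctan2(w[1,0]-w[0,0],w[0,1]-w[1,1])))
t=telemetry.get_state();print(t['position'],t['ee_rot'],t['clock'])
E
```

```text
[[ 426.6  -99.    32. ]
 [ 431.2 -199.4   32. ]]
2.6584392879026812
[ 0.42700594 -0.18051587  0.09478418] [-3.38384665e-03  6.89437856e-01  7.24336788e-01 -4.57023763e-04] 3.7
```

```bash
python3 -m creep '{"slide":[[0,0,-0.15],[0,0,-0.3],[0,0,-0.45],[0,0,-0.6],[0,0,-0.6],[0,0,-0.6]],"twist":[[0,0,0],[0,0,0],[0,0,0],[0,0,0],[0,0,0],[0,0,0]],"fingers":[1,1,1,1,1,1]}'
python3 -m creep '{"slide":[[0,0,0],[0,0,0],[0,0,0],[0,0,0],[0,0,0],[0,0,0],[0,0,0],[0,0,0],[0,0,0],[0,0,0]],"twist":[[0,0,0],[0,0,0],[0,0,0],[0,0,0],[0,0,0],[0,0,0],[0,0,0],[0,0,0],[0,0,0],[0,0,0]],"fingers":[-0.3,-0.6,-0.8,-1,-1,-1,-1,-1,-1,-1]}' 40
python3 - <<'E'
from h import *
d=grab('side'); cv2.imwrite('pics/side3.png',d['img'])
E
```

```text
clock: 4.3
position: [0.4308, -0.1838, 0.0082]
ee_rot: [0.002, 0.69, 0.724, 0.0]
contact_force: [0.2, 0.1, 0.6]
width: 0.0855
clock: 5.3
position: [0.4292, -0.1836, 0.0065]
ee_rot: [0.0, 0.69, 0.724, -0.0]
contact_force: [-0.4, -1.5, 4.1]
width: 0.013
```

View pics/side3.png

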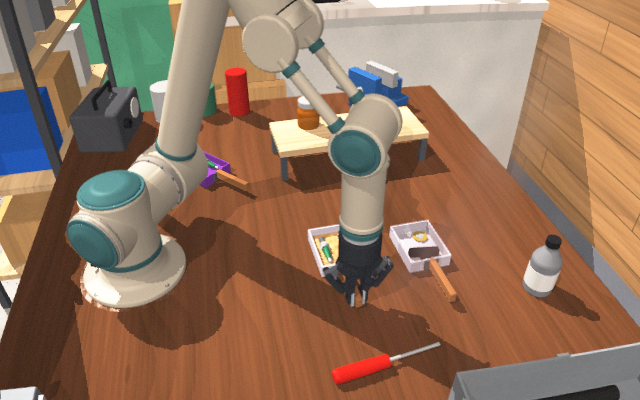

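Grip holds at 13 mm opening on the 14 mm handle. Now I'll slide straight along +y first, then drift +x to clear the near leg.

```bash
python3 -m creep '{"slide":[[0,0.05,0],[0,0.15,0],[0,0.25,0],[0,0.35,0],[0,0.45,0],[0,0.55,0],[0,0.65,0],[0,0.7,0],[0,0.7,0]],"twist":[[0,0,0],[0,0,0],[0,0,0],[0,0,0],[0,0,0],[0,0,0],[0,0,0],[0,0,0],[0,0,0]],"fingers":[-1,-1,-1,-1,-1,-1,-1,-1,-1]}' 50
python3 -m creep '{"slide":[[0.03,0.05,0],[0.08,0.15,0],[0.14,0.25,0],[0.2,0.35,0],[0.26,0.45,0],[0.31,0.55,0],[0.31,0.6,0],[0.31,0.6,0],[0.31,0.6,0]],"twist":[[0,0,0],[0,0,0],[0,0,0],[0,0,0],[0,0,0],[0,0,0],[0,0,0],[0,0,0],[0,0,0]],"fingers":[-1,-1,-1,-1,-1,-1,-1,-1,-1]}'
python3 - <<'E'
from h import *
d=grab('side'); cv2.imwrite('pics/side4.png',d['img'])
d=grab('top'); cv2.imwrite('pics/top4.png',d['img'])
E
```

```text
clock: 6.25
position: [0.4296, -0.0774, 0.0065]
ee_rot: [0.0, 0.69, 0.724, 0.001]
contact_force: [1.4, 0.5, 2.3]
width: 0.0132
clock: 7.15
position: [0.4763, 0.0122, 0.0063]
ee_rot: [-0.0, 0.691, 0.723, 0.001]
contact_force: [2.2, 1.8, 4.0]
width: 0.0132
```

View pics/side4.png

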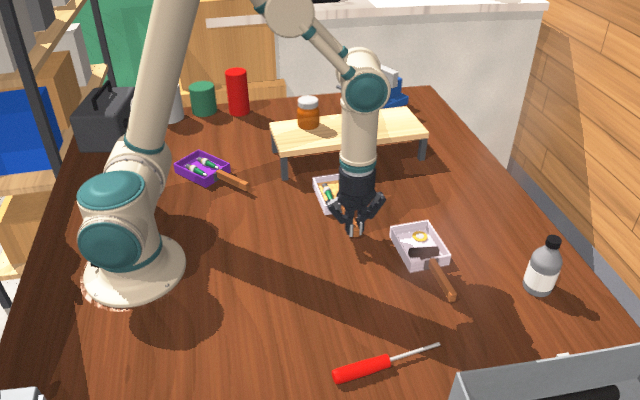

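View pics/top4.png

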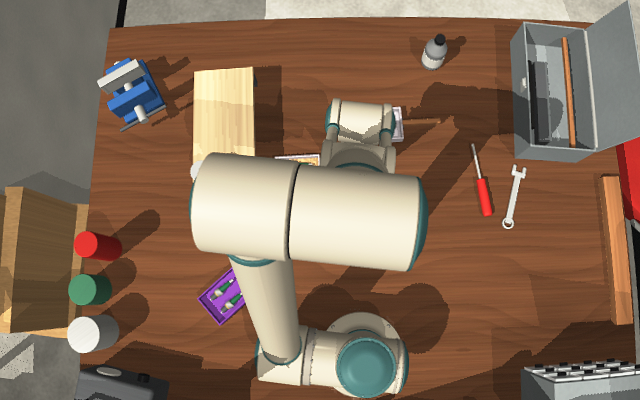

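The tray followed the hand. Its near rim runs from about (314,178) to (323,213) in the side view, and the odd tray hasn't moved. I'll measure the tray's near edge before it goes under the shelf.

```bash
python3 - <<'E'
from h import *
s=dict(np.load('/tmp/side.npz'))
cv2.imwrite('pics/hs4.png',cv2.resize(s['img'][160:240,300:400],None,fx=7,fy=7,interpolation=2))
E
```

```text
(no output)
```

View pics/hs4.png

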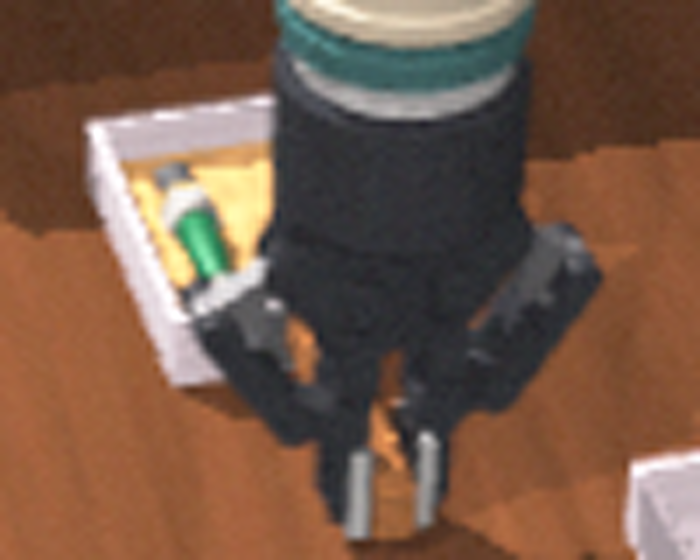

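```bash
python3 - <<'E'
from h import *
s=dict(np.load('/tmp/side.npz'))
f=lambda L:[(300+(u+.5)/7-.5,160+(v+.5)/7-.5) for u,v in L]
w=ray(s,f([(88,122),(167,322)]),.028)*1000;print(w.round(1));print(np.degrees(np.arctan2(w[1,0]-w[0,0],w[0,1]-w[1,1])),np.linalg.norm(w[0]-w[1]))
print(ray(s,f([(176,387)]),0)*1000)
t=telemetry.get_state();print(t['position'],t['ee_rot'])
E
```

```text
[[421.  219.6  28. ]
 [424.5  99.   28. ]]
1.6620714723515095 120.60076650054013
[[4.27645786e+02 9.90337586e+01 1.11022302e-13]]
[0.47608127 0.01214465 0.00630568] [-1.71304762e-04  6.90882531e-01  7.22966550e-01  8.16439004e-04]
```

```bash
python3 -m creep '{"slide":[[0,0.05,0],[0,0.13,0],[0,0.21,0],[0,0.29,0],[0,0.37,0],[0,0.45,0],[0,0.53,0],[0,0.61,0],[0,0.69,0],[0,0.77,0],[0,0.84,0],[0,0.9,0],[0,0.94,0],[0,0.94,0],[0,0.94,0]],"twist":[[0,0,0],[0,0,0],[0,0,0],[0,0,0],[0,0,0],[0,0,0],[0,0,0],[0,0,0],[0,0,0],[0,0,0],[0,0,0.001],[0,0,0.001],[0,0,0.001],[0,0,0.001],[0,0,0.001]],"fingers":[-1,-1,-1,-1,-1,-1,-1,-1,-1,-1,-1,-1,-1,-1,-1]}'
python3 - <<'E'
from h import *
d=grab('side'); cv2.imwrite('pics/side5.png',cv2.resize(d['img'][80:230,250:450],None,fx=4,fy=4,interpolation=2))
d=grab('top'); cv2.imwrite('pics/top5.png',cv2.resize(d['img'][50:250,180:420],None,fx=3,fy=3,interpolation=2))
E
```

```text
clock: 8.75
position: [0.4751, 0.152, 0.0064]
ee_rot: [0.0, 0.688, 0.726, -0.001]
contact_force: [-0.0, -2.0, 5.3]
width: 0.0128
```

View pics/side5.png

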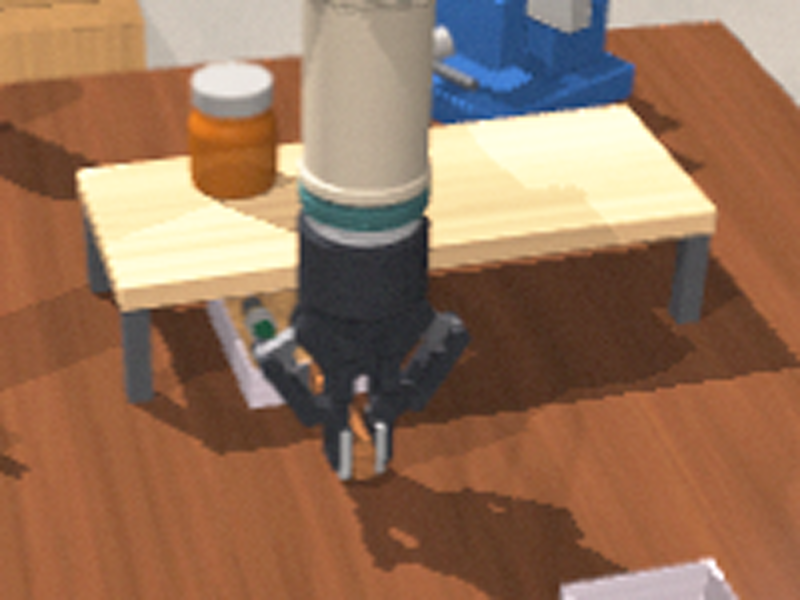

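View pics/top5.png

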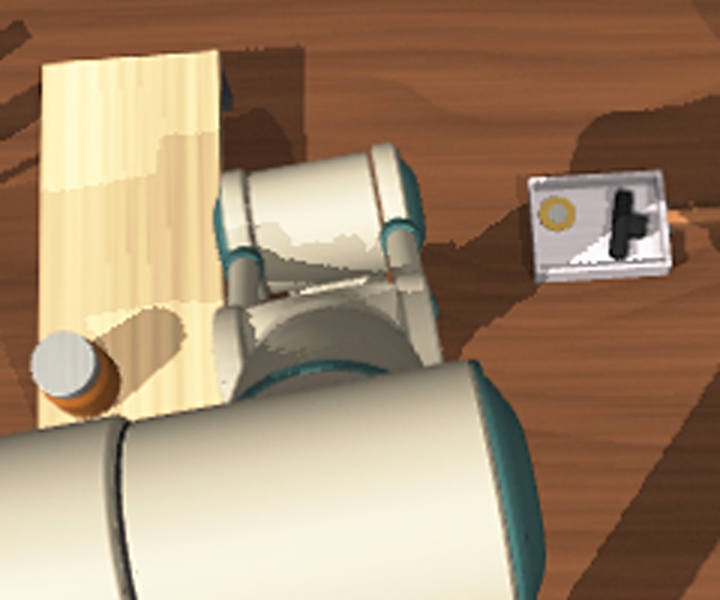

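The tray is under the shelf with its front-left bottom corner at about (255,406) in the crop. It is well clear of the leg at (140,400), and the odd tray is untouched. Now I'll measure what is left.

```bash
python3 - <<'E'
from h import *
s=dict(np.load('/tmp/side.npz'))
f=lambda L:[(250+(u+.5)/4-.5,80+(v+.5)/4-.5) for u,v in L]
print('tray front-left bottom',(ray(s,f([(255,407)]),0)*1000).round(1))
print('tray front-left rim',(ray(s,f([(246,367)]),.028)*1000).round(1))
print('front top edge',(ray(s,f([(123,291),(714,214)]),.088)*1000).round(1).tolist())
print('front bottom edge',(ray(s,f([(123,308),(714,233)]),.070)*1000).round(1).tolist())
print('leg bottoms',(ray(s,f([(132,405),(151,401),(672,319),(697,322)]),0)*1000).round(1).tolist())
t=telemetry.get_state();print(t['position'],t['ee_rot'])
E
```

```text
tray front-left bottom [[427.8 239.8   0. ]]
tray front-left rim [[423.2 245.   28. ]]
front top edge [[348.6, 254.8, 88.0], [742.9, 273.3, 88.0]]
front bottom edge [[349.1, 263.9, 70.0], [747.4, 278.9, 70.0]]
leg bottoms [[350.7, 258.1, 0.0], [363.4, 260.1, 0.0], [728.5, 286.3, 0.0], [744.1, 279.2, 0.0]]
[0.4750743  0.15201561 0.00636252] [ 2.71258290e-05  6.87755852e-01  7.25941736e-01 -6.95729603e-04]
```

```bash
python3 -m creep '{"slide":[[0,0.04,0],[0,0.08,0],[0,0.12,0],[0,0.13,0],[0,0.13,0],[0,0.13,0],[0,0.13,0]],"twist":[[0,0,0],[0,0,0],[0,0,0],[0,0,0],[0,0,0],[0,0,0],[0,0,0]],"fingers":[-1,-1,-1,-1,-1,-1,-1]}'
python3 -m creep '{"slide":[[0,0,0],[0,0,0],[0,0,0],[0,0,0],[0,0,0],[0,0,0],[0,0,0],[0,0,0]],"twist":[[0,0,0],[0,0,0],[0,0,0],[0,0,0],[0,0,0],[0,0,0],[0,0,0],[0,0,0]],"fingers":[-0.7,-0.5,-0.3,-0.2,-0.2,-0.2,-0.2,-0.2]}'
python3 - <<'E'
from h import *
d=grab('side'); cv2.imwrite('pics/side6.png',cv2.resize(d['img'][80:230,250:450],None,fx=4,fy=4,interpolation=2))
E
```

```text
clock: 9.55
position: [0.475, 0.1706, 0.0064]
ee_rot: [0.0, 0.688, 0.726, -0.001]
contact_force: [0.8, -3.6, 7.0]
width: 0.0132
clock: 10.35
position: [0.4756, 0.1722, 0.0063]
ee_rot: [0.0, 0.688, 0.726, -0.0]
contact_force: [-1.0, -0.1, -0.4]
width: 0.0343
```

View pics/side6.png

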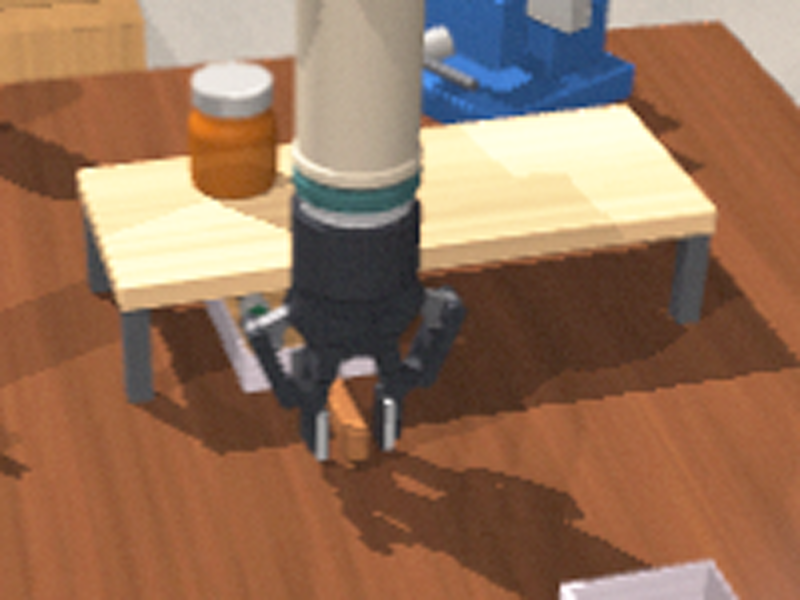

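The jaws are off the handle on both sides, with its end at (350,430). Next I'll lift straight up, then back away.

```bash
python3 -m creep '{"slide":[[0,0,0.1],[0,0,0.25],[0,0,0.5],[0,-0.1,0.75],[0,-0.3,0.9],[0,-0.6,0.9],[-0.2,-0.9,0.9],[-0.2,-1,0.9],[-0.2,-1,0.9]],"twist":[[0,0,0],[0,0,0],[0,0,0],[0,0,0],[0,0,0],[0,0,0],[0,0,0],[0,0,0],[0,0,0]],"fingers":[-0.2,-0.2,-0.2,-0.2,-0.2,-0.2,-0.2,-0.2,-0.2]}'
python3 -m creep '{"slide":[[-0.1,-0.2,0.1],[-0.2,-0.4,0.2],[-0.3,-0.6,0.3],[-0.4,-0.8,0.4],[-0.5,-1,0.5],[-0.5,-1,0.5],[-0.5,-1,0.5]],"twist":[[0,0,0],[0,0,0],[0,0,0],[0,0,0],[0,0,0],[0,0,0],[0,0,0]],"fingers":[-0.2,-0.2,-0.2,-0.2,-0.2,-0.2,-0.2]}'
python3 - <<'E'
from h import *
d=grab('side'); cv2.imwrite('pics/side7.png',cv2.resize(d['img'][80:230,250:450],None,fx=4,fy=4,interpolation=2))
d=grab('top'); cv2.imwrite('pics/top7.png',cv2.resize(d['img'][50:250,180:460],None,fx=2.8,fy=2.8,interpolation=2))
E
```

```text
clock: 11.3
position: [0.4448, 0.0202, 0.1415]
ee_rot: [0.0, 0.689, 0.725, -0.0]
contact_force: [-0.3, -0.2, -0.2]
width: 0.034
clock: 12.0
position: [0.3712, -0.1276, 0.2165]
ee_rot: [0.0, 0.688, 0.725, 0.001]
contact_force: [0.0, 0.5, -0.1]
width: 0.0343
```

View pics/side7.png

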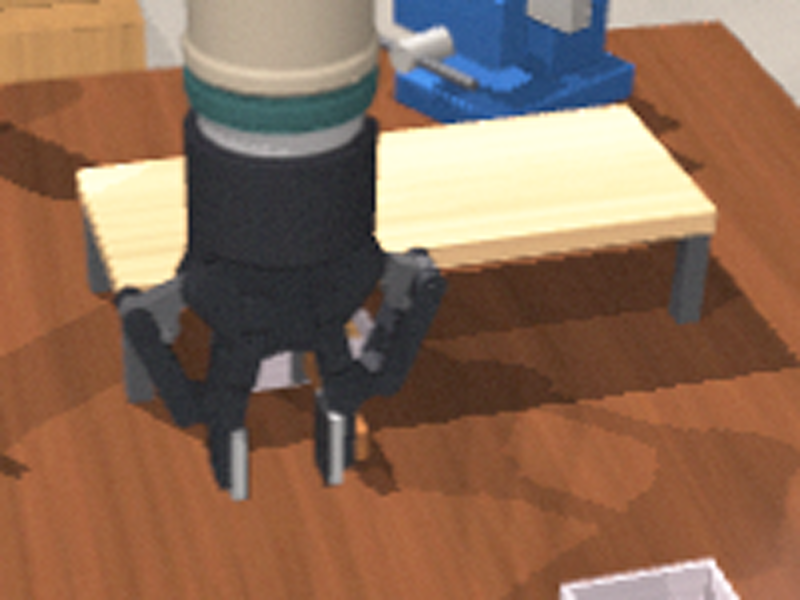

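View pics/top7.png

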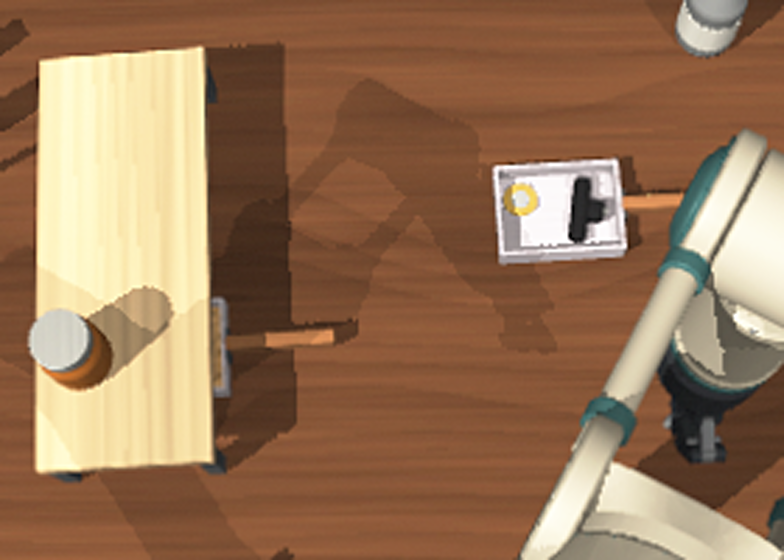

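The top view shows the tray's front rim at about (228,298) to (230,395), the handle end at (333,335), and the shelf edge at x≈208. Now I'll measure flushness.

```bash
python3 - <<'E'
from h import *
d=dict(np.load('/tmp/top.npz'))
f=lambda L:[(180+(u+.5)/2.8-.5,50+(v+.5)/2.8-.5) for u,v in L]
e=ray(d,f([(205,60),(212,455)]),.088)*1000; print('shelf front edge',e.round(1).tolist())
w=ray(d,f([(227,298),(231,395)]),.028)*1000; print('rim front',w.round(1).tolist())
h=ray(d,f([(232,343),(333,334)]),.032)*1000; print('handle',h.round(1).tolist())
y=lambda x:np.interp(x,[e[1,0],e[0,0]],[e[1,1],e[0,1]])
print('front wall minus edge', [round(float(p[1]-y(p[0])),1) for p in w],'handle end minus edge',h[1,1]-y(h[1,0]))
print('yaw shelf',np.degrees(np.arctan2(e[0,1]-e[1,1],e[0,0]-e[1,0])),'handle',np.degrees(np.arctan2(h[1,0]-h[0,0],h[0,1]-h[1,1])))
o=ray(d,[(180+a/2.8,50+b/2.8) for a,b in [(492,165),(620,158),(627,253),(500,263)]],.028).mean(0)*1000;print('odd',o)
E
```

```text
shelf front edge [[730.9, 271.5, 88.0], [351.3, 255.3, 88.0]]
rim front [[512.7, 254.3, 28.0], [418.2, 248.7, 28.0]]
handle [[467.4, 248.1, 32.0], [474.5, 152.8, 32.0]]
front wall minus edge [-7.8, -9.4] handle end minus edge -107.72014575979193
yaw shelf 2.44577120913094 handle 4.307538497746592
odd [595.71764929 -65.58492901  28.        ]
```

```bash
python3 - <<'E'
from h import *
s=telemetry.get_state();print(s['clock'],s['contact_force'],abs(s['qd']).max())
print(order.sign_off())
E
```

```text
12.1 [-0.38124213 -0.45100499 -0.18336214] 0.011989625290679293
the job is handed in; nothing more can be done
None
```

The plug tray is under the shelf, between the legs, with only its handle sticking out. I gripped it by the handle, slid it along the bench, let go and backed the gripper away. The job was handed in at 12.1 s of the 38 s allowed.

- **Flushness:** the last measurements disagree by a few millimetres, but all are inside the 15 mm limit. The rim reads 8–9 mm short of the shelf's front edge. That view read about 4 mm short of the true wall earlier. The handle end reads about 3 mm short, and the distance the hand travelled suggests about 2 mm short.
- **Squareness:** the tray is within about 2° of the shelf. The handle reads 4.3° and the shelf edge 2.4°; the rim's two ends differ by only 1.6 mm.
- **Leg clearance:** the tray is roughly 60 mm clear of the near leg.
- **Other tray:** it measures about 1 mm from where it started, within measuring error.
- **Forces:** the wrist readings I saw while sliding stayed below about 8 N, with no sign of a bump against the shelf. At hand-in the gripper was clear and read about zero.

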